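# Free and hold the lock release lever

### The job

The trunk latch lying under the sprung release lever of the bolted-down suitcase lock housing is in its way: draw it out and leave it lying on the bench, let go, at least 100 mm from the lever. Then press the lever down until it is level with the bench, not on to its bottom stop well below level, and keep it pressed there: the program finishes while holding it level. Leave the other things on the bench where they are.

Things in the scene. Friction and masses are not known exactly. Their poses are not given: they have to be found in the camera images.
- housing: Suitcase lock housing, aluminium block 85 x 70 mm and 62 mm high on a steel sole plate 130 x 110 x 6 mm, bolted to the bench. Origin: centre of the block at bench height; z up. The lever sticks out of its -x face along -x, between two small ears that reach to x = -64 mm (y = +-29 mm, 48 mm high).
- lever (a joint): Release lever angle in rad, a spring hinge along the housing's y. 0 = released, free end raised 0.42 rad (24 deg); grows as it is pressed down; 0.42 = level with the bench; 0.64 = bottom stop. Spring torque 0.20 N m at 0 rising by 1.0 N m per rad: at the pad centre about 2.5 N to start, 8 N at level; it springs back when let go.
- lever_hinge (a point): Lever's hinge axis: 30 mm above the bench, at x = -50 mm, y = 0 of the housing.
- lever_pad (a point): Centre of the top face of the lever's flat pad, moves with the lever. Pad 40 x 40 mm, 10 mm thick, centre 80 mm and end 100 mm from the hinge; the arm behind it is 26 mm wide. Level, the pad's top is 35 mm above the bench, its centre at x = -130 mm, y = 0 of the housing; released, 67 mm above the bench at x = -121 mm.
- latch: Copper trunk latch, loose, about 0.3 kg, lying across under the lever and out to the housing's +y side, its y axis within 0.15 rad of the housing's. A bar 150 mm long (y), 24 wide (x), 24 high. Origin: centre of its underside. It comes out along its own +y (bench free for 160 mm of travel); there is only 5 mm above its tall end, so it cannot be lifted straight up there.
- latch_tall_end (a point): Middle of the latch's -y end face (y = -75 mm of the latch, 18 mm above its underside). The last 55 mm of the latch at this end is a block 30 mm wide, 36 mm high, which lies under the lever and stops it well above level.
- latch_loop_end (a point): Tip of the thin wire loop that stands out of the latch's +y end (y = +90 mm, 12 mm above its underside).
- wheel: Bystander: blue luggage wheel lying flat, 60 mm across, 24 mm high. Origin: centre of its underside. To be left alone.
- key_a: Bystander: flat brass key blank, 71 mm long, 5 mm thick, lying. Origin: its middle, underside. To be left alone.
- key_b: Bystander: second key blank, the same. To be left alone.
- padlock: Bystander: standing brass padlock 44 x 24 mm, 67 mm high. Origin: centre of its underside. To be left alone.
- grip: Bystander: black suitcase carrying grip, 150 x 30 x 18 mm, long along its y, lying. Origin: centre of its underside. To be left alone.
- driver: Bystander: screwdriver, 180 mm long, lying. To be left alone.
- jar: Bystander: closed jar, 52 mm across, 60 mm high. Origin: centre of its underside. To be left alone.
Things that resemble listed ones, but are neither listed nor needed, are in the scene too. Of the things that look like the latch, the middle-sized one is meant.

How it is judged:
By the outcome, as a careful person would: the job done as asked, in the order asked, and still so for the second after the job is handed in, while the arm keeps its last pose, push and grip.
It also fails if it takes over 45 s, if anything falls off the work surface, if the arm or the gripper's body presses on something with over 40 N, if the wrist force passes 120 N, or if a joint passes its speed limit or range.

### The arm

A 7-joint arm with a two-finger parallel gripper is mounted at the origin on the work surface. World frame = base frame: x ahead of the robot, y to its left, z up, the work surface at z = 0. Lengths are in m, angles in rad, forces in N, time in s.
With the tool pointing down it reaches from about 0.4 to 0.85 m from the base axis. Payload 10.4 kg.
Tool frame: the origin (TCP) lies between the finger pads; the fingertips stand 8 mm ahead of it and the grasp point (between the pads) lies 11 mm behind it; z points along the fingers, x is the direction in which the jaws open and shut, and the axes are right-handed (so a half turn about z gives the same grasp; the last joint's range is limited). The gripper opens to 87 mm and grips with 3 to 60 N. Pads are 19 mm wide; open, the fingers measure 117 mm over their backs; the gripper's body (75 mm by 190 mm) begins 51 mm behind the grasp point.
Start: joints at [-1.132, 0.332, -0.065, 1.46, 0.022, 1.35, -0.088], TCP at [0.278, 0.56, 0.231] pointing down, gripper open.
Joint ranges: [-2.6, 2.6], [-0.5, 2.12], [-1.47, 1.34], [0.16, 2.42], [-1.27, 4.41], [0.06, 2.06], [-2.6, 2.6]. Speed limits (rad/s): [2.22, 2.22, 2.79, 2.79, 3.14, 3.14, 3.14].

### API

Orientations are given as a unit quaternion [x, y, z, w].
In Python, from bench import r, viewer gives the robot as it stands.
- The arm moves only by the tool apply_moves, never from a script. Its argument "increments" is a list of rows, each an object with "grip": the closure in counts, from 0 (fully open) to 255 (shut); "xyz": the shift along the tool's x, y, z in mm, a list of three; "rotation": the turn, a rotation vector about the tool's x, y, z in degrees, a list of three. A call has 1 to 5 rows; each row is the pose to reach, as a shift and turn from the pose measured when the call began, along the tool's axes at that moment; what a row does not reach only later rows make up. A row lasts 1/8 s, in which the tool goes at most 62.5 mm and 10.7 degrees, less where a joint would pass 70% of its speed; a pose out of reach is approached as far as the arm can. A call with a gripper value outside its range is refused whole. The fingers move at their own pace and stop on an object; "squeeze" is the grip in N (left out, the last holds). Time passes only in rows, so rows that repeat a pose let the fingers close. It gives the time, the measured TCP pose, the force and the opening at its end, in the units of the state.
- r.read_state(): the state, without advancing time (a new reading comes with each control period).
- viewer.camera(name): name is "scene" or "top" or "wrist"; returns a dict with "img" (400x640x3 uint8, blue, green, red), "range_z" (400x640 float32, m along the optical axis (not along the pixel's ray), 0 where there is no reading), "vertical_fov" (degrees; the focal length in pixels is half the picture's height over the tangent of half this angle, whatever the lens; pixels are square), "cx", "cy" (the principal point, pixels), "rvec" (rotation vector, rad) and "tvec" (3), from world to camera coordinates, as OpenCV has them. Camera axes: x right, y down, z forward; pixel columns grow to the right and rows downward; lengths in m; the calibration is good to about 2 mm. The wrist camera is an equidistant fisheye: a pixel r from the principal point sees the ray r / f radians off the axis. A picture is of the moment at which its call begins.
- r.close_job(): hands the job in, once; it reports no verdict.
The state is a dict: "time": time; "joint_positions": joint angles; "joint_vel": joint speeds; "joint_torque": joint torques, N m; "ee_pos": TCP position; "eef_rot": TCP orientation; "ft_force": force on the tool from outside, world axes, zero at the start; "torque": the same for the moment, N m; "width": finger opening in m.
Only numpy, scipy, OpenCV 4.12 (cv2) and the standard library are available. Lean on these libraries where they do the work, as an engineer would, in place of code of your own. Each camera call takes 0.05 s, during which the arm holds its last target.

## Working session

There is one attempt and no reset: what is moved stays moved. The work goes in short steps, Python scripts to look and compute and a tool call to move; the robot and the scene stay as the last step left them, time stands still between calls to the robot, and variables do not carry over. Pictures are saved under pics/ and viewed, and the job is handed in when it is done.

Besides the shell and the picture viewer there is one more tool, called after "Emit:" in YAML: its name, and indented under it one key for each argument. apply_moves: Moves the arm, as the interface text tells. Its arguments: {"type":"object","properties":{"increments":{"type":"array","items":{"type":"object","properties":{"grip":{"type":"number"},"xyz":{"type":"array","items":{"type":"number"}},"rotation":{"type":"array","items":{"type":"number"}}}}},"squeeze":{"type":"number"}},"required":["increments"]}

```bash
mkdir -p pics; ls; cat > h.py <<'E'
import numpy as np,cv2,pickle
from bench import r,viewer
def grab(n,tag):
    c=viewer.camera(n); cv2.imwrite(f'pics/{tag}.png',c['img']); pickle.dump(c,open(f'pics/{tag}.pkl','wb')); return c
def load(tag): return pickle.load(open(f'pics/{tag}.pkl','rb'))
def world(c,fish=False):
    h,w=c['range_z'].shape; f=h/2/np.tan(np.radians(c['vertical_fov'])/2)
    u,v=np.meshgrid(np.arange(w),np.arange(h)); x=(u-c['cx'])/f; y=(v-c['cy'])/f
    if fish:
        rr=np.hypot(x,y); s=np.where(rr>1e-9,np.tan(np.minimum(rr,1.5))/np.maximum(rr,1e-9),1); x=x*s;y=y*s
    z=c['range_z']; P=np.stack([x*z,y*z,z],-1)
    R=cv2.Rodrigues(np.array(c['rvec'],float))[0]
    W=(P-np.array(c['tvec']).ravel())@R
    W[z<=0]=np.nan
    return W
def proj(c,p):
    h=400; f=h/2/np.tan(np.radians(c['vertical_fov'])/2)
    R=cv2.Rodrigues(np.array(c['rvec'],float))[0]
    q=np.atleast_2d(p)@R.T+np.array(c['tvec']).ravel()
    return np.c_[q[:,0]/q[:,2]*f+c['cx'],q[:,1]/q[:,2]*f+c['cy']]
E
python3 - <<'E'
from h import *
for n in ['scene','top','wrist']:
    c=grab(n,n+'0'); print(n,c['vertical_fov'],c['rvec'],c['tvec'])
print(r.read_state())
E
```

```text
pics
scene 53.1676078891178 [ 0.97407114  2.45323757 -1.06620174] [ 0.45829432 -0.17050032  1.21841568]
top 50.94702875760762 [ 2.11636927 -2.14353339  0.20797444] [-0.08311783  0.57688269  0.71606876]
wrist 65.70646984690485 [-2.44796279 -1.51717925 -0.22376361] [-0.62330235 -0.03667628  0.39194092]
{'time': 0.15, 'joint_positions': array([-1.13155425,  0.33275144, -0.06472791,  1.46073404,  0.02161594,
        1.34987168, -0.08850207]), 'joint_vel': array([ 0.00120826, -0.00334989,  0.00024893, -0.00254863,  0.0001202 ,
       -0.00012918, -0.00070079]), 'joint_torque': array([ 5.34052851e-04, -6.23632336e+01,  2.46048445e-02, -3.90141249e+01,
       -6.12499123e-02,  3.72655888e-02,  1.08951897e-04]), 'ee_pos': array([0.27836692, 0.55928411, 0.22992817]), 'eef_rot': array([ 8.50164032e-01,  5.26517648e-01, -4.40459024e-04,  3.02242851e-04]), 'ft_force': array([ 0.84041425, -0.75430507,  0.32544503]), 'torque': array([ 0.01685084, -0.03846448,  0.02778034]), 'width': 0.08697785796725895}
```

View pics/scene0.png

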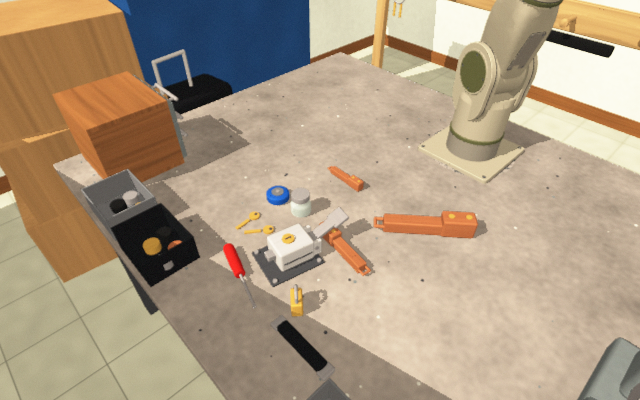

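View pics/top0.png

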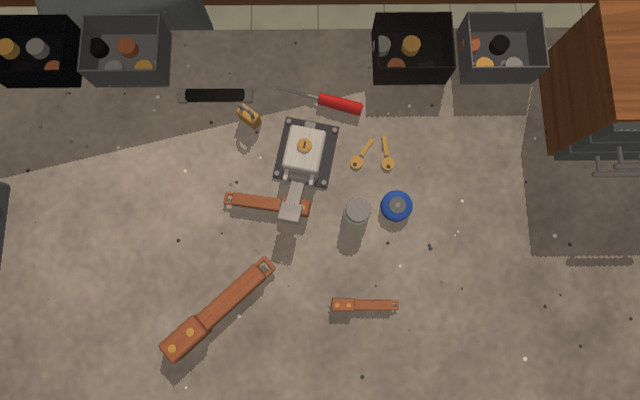

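View pics/wrist0.png

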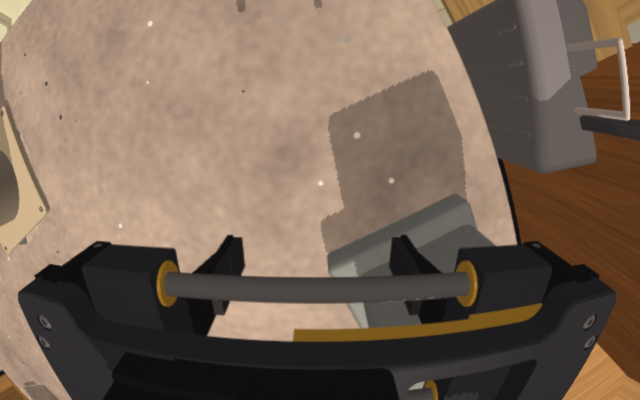

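Top view: three latch-like things. The big one spans (165,355)–(272,262), the small one (332–398,305), and the mid-sized one (225–310,205), which lies under the lever. The mid-sized one fits. The loop end is at about (227,201). I'll measure next and check an enlarged crop.

```bash
python3 - <<'E'
from h import *
c=load('top0'); W=world(c)
im=c['img'][100:240,190:430]; cv2.imwrite('pics/crop1.png',cv2.resize(im,None,fx=3.3,fy=3.3,interpolation=cv2.INTER_CUBIC))
for n,(u,v) in dict(bench=(300,260),blk=(292,160),pad=(290,213),l1=(235,202),l2=(260,204),tall=(305,209),plateUL=(287,121),UR=(336,128),LL=(277,181),LR=(327,185),jar=(357,210),wheel=(397,205),padlock=(248,117),bigloop=(268,262),small=(365,305)).items(): print(n,W[v,u].round(4))
# latch mask: orange by hue
hsv=cv2.cvtColor(c['img'],cv2.COLOR_BGR2HSV)
m=(W[...,2]>0.012)&(W[...,2]<0.05)
reg=np.zeros_like(m); reg[185:225,218:278]=1
P=W[m&reg]; print(len(P), np.median(P[:,2]))
xy=P[:,:2]; print(cv2.minAreaRect(xy.astype(np.float32)), xy.min(0),xy.max(0))
# housing top
reg[:]=0; reg[110:190,270:340]=1
P=W[(W[...,2]>0.055)&(W[...,2]<0.07)&reg]; print('block',len(P),np.median(P[:,2]),cv2.minAreaRect(P[:,:2].astype(np.float32)))
P=W[(W[...,2]>0.003)&(W[...,2]<0.012)&reg]; print('plate',len(P),np.median(P[:,2]),cv2.minAreaRect(P[:,:2].astype(np.float32)))
E
```

```text
bench [ 4.64e-01 -4.50e-02 -1.00e-04]
blk [ 0.6439 -0.0338  0.063 ]
pad [ 0.5448 -0.0305  0.068 ]
l1 [0.5735 0.0766 0.0245]
l2 [0.5684 0.0286 0.0289]
tall [ 0.5569 -0.0563  0.0347]
plateUL [ 0.7396 -0.0204  0.0102]
UR [ 0.7236 -0.1183  0.0112]
LL [ 6.185e-01 -4.000e-04  2.200e-03]
LR [ 0.6087 -0.0987  0.0048]
jar [ 0.5501 -0.1512  0.059 ]
wheel [ 0.5639 -0.2305  0.0256]
padlock [0.7361 0.0521 0.0427]
bigloop [0.4603 0.0133 0.0221]
small [ 0.3802 -0.1645  0.0197]
663 0.02393480050578751
((0.5758520364761353, 0.04744705930352211), (0.10514301061630249, 0.024380076676607132), 81.40558624267578) [ 0.5562736  -0.00321503] [0.59530441 0.09987826]
block 1627 0.06221020084752331 ((0.6659209132194519, -0.055594589561223984), (0.06991644203662872, 0.08486379683017731), 77.84479522705078)
plate 1344 0.0064065455211198 ((0.6825273036956787, -0.05504020303487778), (0.13988946378231049, 0.16519027948379517), 89.61856079101562)
```

View pics/crop1.png

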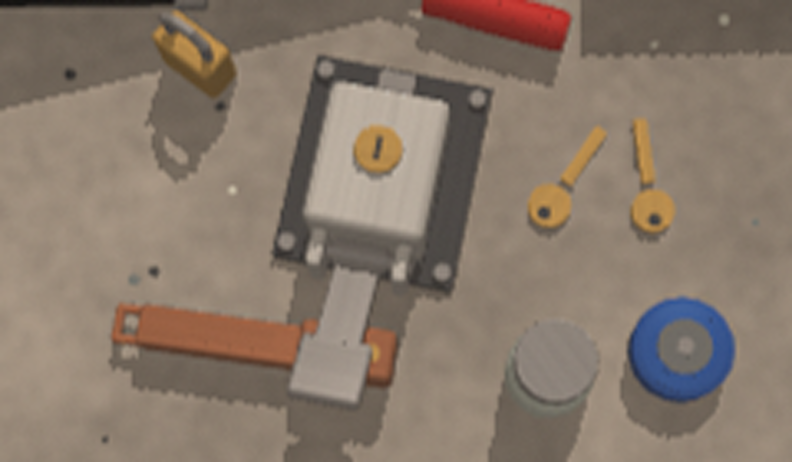

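The crop shows the mid-sized copper latch: loop at crop (130,325), tall block under the lever at (378,355), lever pad at (330,370). The lengths fit. I'll fit the axes precisely.

```bash
cat >> h.py <<'E'
from scipy.spatial.transform import Rotation as Ro
def delta(p,yawdeg,s=None):
    """tool-frame shift mm, rotvec deg to go to p with tool down, tool x at yaw"""
    s=s or r.read_state(); R0=Ro.from_quat(s['eef_rot'])
    y=np.radians(yawdeg); x=np.array([np.cos(y),np.sin(y),0]); z=np.array([0,0,-1.]); 
    R1=Ro.from_matrix(np.c_[x,np.cross(z,x),z])
    return (R0.inv().apply(np.array(p)-s['ee_pos'])*1000).round(1), np.degrees((R0.inv()*R1).as_rotvec()).round(2)
E
python3 - <<'E'
from h import *
c=load('top0'); W=world(c); z=W[...,2]
reg=np.zeros(z.shape,bool); reg[185:225,218:278]=1
P=W[(z>0.018)&(z<0.03)&reg][:,:2]
d=np.array([.15,.989])
for _ in range(5):
    # centreline by mid of edges per slice along d
    n=np.array([d[1],-d[0]]); t=P@d; q=P@n
    bins=np.arange(t.min()+.02,t.max()-.02,.004); ms=[((q[(t>=b)&(t<b+.004)].min()+q[(t>=b)&(t<b+.004)].max())/2) for b in bins]
    k=np.polyfit(bins+.002,ms,1); d=d+k[0]*n; d/=np.linalg.norm(d)
n=np.array([d[1],-d[0]]); t=P@d; q=P@n
print('dir',d,'yaw deg',np.degrees(np.arctan2(-d[0],d[1])),'tmax',t.max(), 'q',q.min(),q.max())
tall=W[(z>0.030)&(z<0.04)&(np.indices(z.shape)[0]>195)&(np.indices(z.shape)[0]<218)&(np.indices(z.shape)[1]>298)&(np.indices(z.shape)[1]<315)][:,:2]
print('tall tmin',(tall@d).min(),len(tall),'q',(tall@n).min(),(tall@n).max())
qm=(q.min()+q.max())/2
o=d*((tall@d).min()+.075)+n*qm; print('origin',o,'y-extent',t.max()-((tall@d).min()))
print('grasp y+45',o+d*.045)
# lever
H=np.array([.6659,-.0556]); reg[:]=0; reg[180:225,275:306]=1
L=W[(z>0.045)&reg]; L=L[L[:,2]>.06]; print('pad',L.mean(0),L.max(0)); 
print(delta([*(o+d*.045),.15],np.degrees(np.arctan2(-d[0],d[1]))))
E
```

```text
dir [0.14956098 0.9887525 ] yaw deg -8.601485373972203 tmax 0.175681566242418 q 0.5500887118908502 0.5744691756762559
tall tmin 0.020170423832070856 123 q 0.5473994035205123 0.5768280459923525
origin [0.5701885  0.01000501] y-extent 0.15551114241034716
grasp y+45 [0.57691874 0.05449887]
pad [ 0.5453625  -0.02976133  0.06834377] [ 0.57167044 -0.00746641  0.07647811]
(array([-318.8,  492.2,   80.3]), array([4.000e-02, 5.000e-02, 7.214e+01]))
```

Emit:
apply_moves:
  increments:
    - {"grip": 0,"xyz": [-32,49,4],"rotation": [0,0,7.2]}
    - {"grip": 0,"xyz": [-64,98,8],"rotation": [0,0,14.4]}
    - {"grip": 0,"xyz": [-96,147,12],"rotation": [0,0,21.6]}
    - {"grip": 0,"xyz": [-128,196,16],"rotation": [0,0,28.8]}
    - {"grip": 0,"xyz": [-160,246,20],"rotation": [0,0,36]}
  squeeze: 30

```text
time: 0.78
ee_pos: [0.4279, 0.3046, 0.21]
eef_rot: [0.972, 0.236, -0.0, 0.0]
ft_force: [0.4, 0.3, -0.9]
width: 0.087
```

```bash
python3 - <<'E'
from h import *
s=r.read_state(); print(s['time'],s['ee_pos'],s['ft_force'],s['joint_positions']); print(delta([.5769,.0545,.13],-8.6,s))
E
```

```text
0.775 [0.42787699 0.3046293  0.2099787 ] [ 0.38578656  0.25119154 -0.87877389] [-0.85495185  0.12243839  0.16185133  1.7612061  -0.02033714  1.2604524
 -0.21136817]
(array([ 17.7, 290.6,  80.1]), array([4.000e-02, 3.000e-02, 3.591e+01]))
```

Emit:
apply_moves:
  increments:
    - {"grip": 0,"xyz": [3.5,58,16],"rotation": [0,0,7.2]}
    - {"grip": 0,"xyz": [7,116,32],"rotation": [0,0,14.4]}
    - {"grip": 0,"xyz": [10.5,174,48],"rotation": [0,0,21.6]}
    - {"grip": 0,"xyz": [14,232,64],"rotation": [0,0,28.8]}
    - {"grip": 0,"xyz": [17.7,290.6,80],"rotation": [0,0,36]}

```text
time: 1.4
ee_pos: [0.5776, 0.0529, 0.1296]
eef_rot: [0.997, -0.078, -0.0, 0.0]
ft_force: [0.6, 0.2, 0.2]
width: 0.0871
```

```bash
python3 - <<'E'
from h import *
s=r.read_state(); print(s['time'],s['ee_pos'],s['ft_force'],s['joint_positions']); print(delta([.5769,.0545,.011],-8.6,s))
grab('wrist','w1'); grab('scene','s1')
E
```

```text
1.4 [0.57759723 0.05294999 0.12964138] [0.60768004 0.15096118 0.24855416] [-0.52332909  0.32322448  0.42402986  1.7286132  -0.14492835  1.12106328
 -0.21075317]
(array([ -0.9,  -1.5, 118.6]), array([ 0.04,  0.  , -0.3 ]))
```

View pics/w1.png

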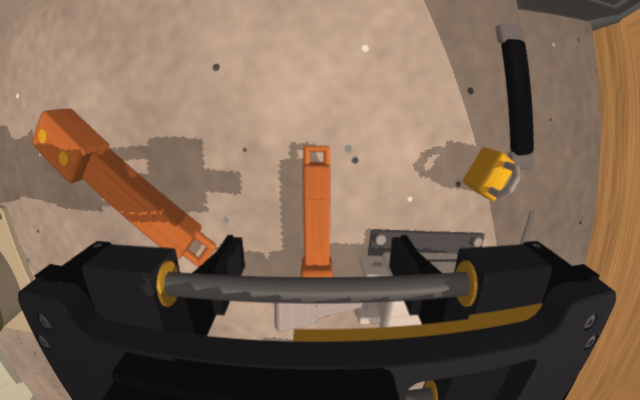

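The wrist view shows the latch bar at (317,145–275), centred and parallel between the fingers, with the loop at (317,155). Going down.

Emit:
apply_moves:
  increments:
    - {"grip": 0,"xyz": [-0.9,-6,40],"rotation": [0,0,0]}
    - {"grip": 0,"xyz": [-0.9,-6,80],"rotation": [0,0,0]}
    - {"grip": 0,"xyz": [-0.9,-6,105],"rotation": [0,0,0]}
    - {"grip": 0,"xyz": [-0.9,-6,117],"rotation": [0,0,0]}
    - {"grip": 0,"xyz": [-0.9,-6,118],"rotation": [0,0,0]}

```text
time: 2.12
ee_pos: [0.5775, 0.0523, 0.0101]
eef_rot: [0.997, -0.082, -0.001, 0.003]
ft_force: [-0.3, 0.7, 0.9]
width: 0.0866
```

Emit:
apply_moves:
  increments:
    - {"grip": 255,"xyz": [0,0,0],"rotation": [0,0,0]}
    - {"grip": 255,"xyz": [0,0,0],"rotation": [0,0,0]}
    - {"grip": 255,"xyz": [0,0,0],"rotation": [0,0,0]}
    - {"grip": 255,"xyz": [0,0,0],"rotation": [0,0,0]}
    - {"grip": 255,"xyz": [0,0,0],"rotation": [0,0,0]}

```text
time: 2.75
ee_pos: [0.5776, 0.0523, 0.0102]
eef_rot: [0.997, -0.082, -0.001, 0.003]
ft_force: [0.9, 0.3, -0.1]
width: 0.0452
```

Emit:
apply_moves:
  increments:
    - {"grip": 255,"xyz": [0,0,0],"rotation": [0,0,0]}
    - {"grip": 255,"xyz": [0,0,0],"rotation": [0,0,0]}
    - {"grip": 255,"xyz": [0,0,0],"rotation": [0,0,0]}
    - {"grip": 255,"xyz": [0,0,0],"rotation": [0,0,0]}

```text
time: 3.25
ee_pos: [0.5776, 0.0524, 0.0102]
eef_rot: [0.997, -0.082, -0.001, 0.003]
ft_force: [1.0, 0.2, -1.8]
width: 0.0237
```

```bash
python3 - <<'E'
from h import *
s=r.read_state(); print(s)
grab('wrist','w2'); grab('top','t2')
E
```

```text
{'time': 3.25, 'joint_positions': array([-0.48768482,  0.47877608,  0.38624776,  1.81051095, -0.21750129,
        0.89775235, -0.16733274]), 'joint_vel': array([-1.31558599e-03,  8.94823800e-04,  2.49487574e-04, -1.06196953e-03,
       -1.40835954e-03, -1.47494209e-05,  2.51933094e-04]), 'joint_torque': array([ 2.71850772e-02, -5.95212078e+01,  7.90948033e+00, -3.03322184e+01,
       -7.02405721e-02,  1.56977749e-01, -5.41731168e-02]), 'ee_pos': array([0.57760994, 0.05235033, 0.01016871]), 'eef_rot': array([ 0.99665643, -0.08165478, -0.00099875,  0.00273305]), 'ft_force': array([ 0.98569249,  0.24815751, -1.7820661 ]), 'torque': array([-0.12425908, -0.0518936 ,  0.02056647]), 'width': 0.023708899510966327}
```

View pics/w2.png

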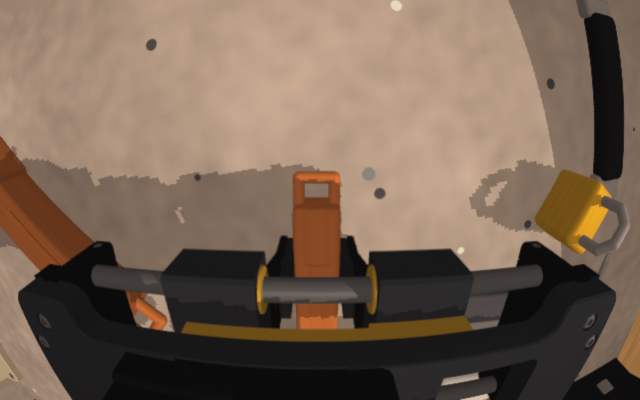

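View pics/t2.png

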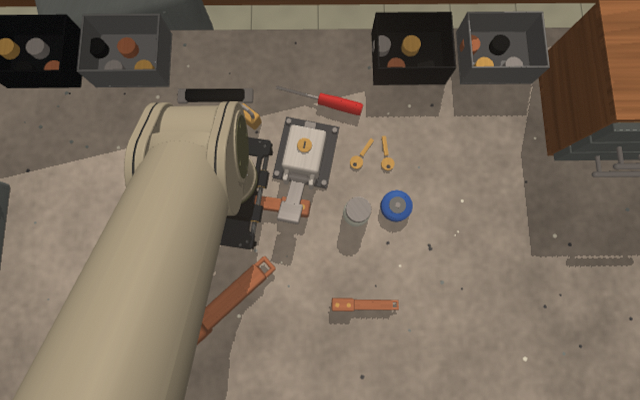

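The bar is gripped (opening 23.7 mm). The wrist view shows it between the pads at (316,175–330). Now I'll draw it out along its +y, which is tool -y.

Emit:
apply_moves:
  increments:
    - {"grip": 255,"xyz": [0,-12,-0.5],"rotation": [0,0,0]}
    - {"grip": 255,"xyz": [0,-30,-0.5],"rotation": [0,0,0]}
    - {"grip": 255,"xyz": [0,-50,-0.5],"rotation": [0,0,0]}
    - {"grip": 255,"xyz": [0,-70,-0.5],"rotation": [0,0,0]}
    - {"grip": 255,"xyz": [0,-80,-0.5],"rotation": [0,0,0]}

```text
time: 3.98
ee_pos: [0.5907, 0.1334, 0.0102]
eef_rot: [0.997, -0.081, -0.001, 0.003]
ft_force: [0.9, -1.9, -1.9]
width: 0.0233
```

```bash
python3 - <<'E'
from h import *
s=r.read_state(); print(s['time'],s['ee_pos'],s['eef_rot'],s['ft_force'],s['width'],s['joint_positions'])
grab('top','t3')
E
```

```text
3.975 [0.59072589 0.13340396 0.0101595 ] [ 0.99673775 -0.08065816 -0.0010158   0.00266213] [ 0.91434927 -1.94014518 -1.93727512] 0.02328805506381445 [-0.58823358  0.52399945  0.3633728   1.73846175 -0.21939807  0.92338689
 -0.29731294]
```

View pics/t3.png

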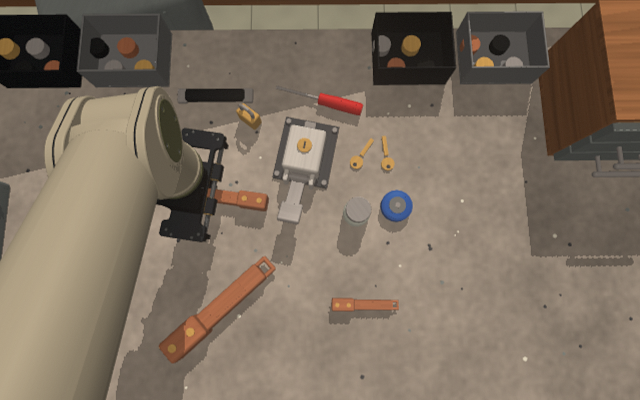

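The latch is clear of the lever: its tall end is now at (265,200). Drawing it further out.

Emit:
apply_moves:
  increments:
    - {"grip": 255,"xyz": [0,-25,0],"rotation": [0,0,0]}
    - {"grip": 255,"xyz": [0,-55,0],"rotation": [0,0,0]}
    - {"grip": 255,"xyz": [0,-85,0],"rotation": [0,0,0]}
    - {"grip": 255,"xyz": [0,-105,0],"rotation": [0,0,0]}
    - {"grip": 255,"xyz": [0,-110,0],"rotation": [0,0,0]}

```text
time: 4.65
ee_pos: [0.6088, 0.2426, 0.0102]
eef_rot: [0.997, -0.08, -0.001, 0.003]
ft_force: [-5.2, -9.0, 9.5]
width: 0.0243
```

Emit:
apply_moves:
  increments:
    - {"grip": 100,"xyz": [0,0,0],"rotation": [0,0,0]}
    - {"grip": 100,"xyz": [0,0,0],"rotation": [0,0,0]}
    - {"grip": 100,"xyz": [0,0,0],"rotation": [0,0,0]}
    - {"grip": 100,"xyz": [0,0,0],"rotation": [0,0,0]}
    - {"grip": 100,"xyz": [0,0,0],"rotation": [0,0,0]}

```text
time: 5.28
ee_pos: [0.6088, 0.2426, 0.0102]
eef_rot: [0.997, -0.08, -0.001, 0.003]
ft_force: [0.8, 1.0, -0.0]
width: 0.0523
```

Emit:
apply_moves:
  increments:
    - {"grip": 100,"xyz": [0,0,-20],"rotation": [0,0,0]}
    - {"grip": 100,"xyz": [0,0,-50],"rotation": [0,0,0]}
    - {"grip": 100,"xyz": [0,0,-90],"rotation": [0,0,0]}
    - {"grip": 255,"xyz": [0,0,-120],"rotation": [0,0,0]}
    - {"grip": 255,"xyz": [0,0,-130],"rotation": [0,0,0]}

```text
time: 5.9
ee_pos: [0.6102, 0.2437, 0.1436]
eef_rot: [0.997, -0.08, 0.001, 0.002]
ft_force: [1.0, 0.5, -0.8]
width: 0.0401
```

```bash
python3 - <<'E'
from h import *
s=r.read_state(); print(s['time'],s['ee_pos'],s['eef_rot'],s['ft_force'],s['width'],s['joint_positions'])
grab('top','t4'); grab('wrist','w4'); grab('scene','s4')
E
```

```text
5.9 [0.61023597 0.24367963 0.14361848] [ 9.96766249e-01 -8.03311255e-02  9.89398550e-04  1.72539683e-03] [ 1.00890909  0.51941909 -0.81083116] 0.040097898620263736 [-0.73088636  0.47297835  0.37867905  1.4955226  -0.17691328  1.20730019
 -0.48786393]
```

View pics/t4.png

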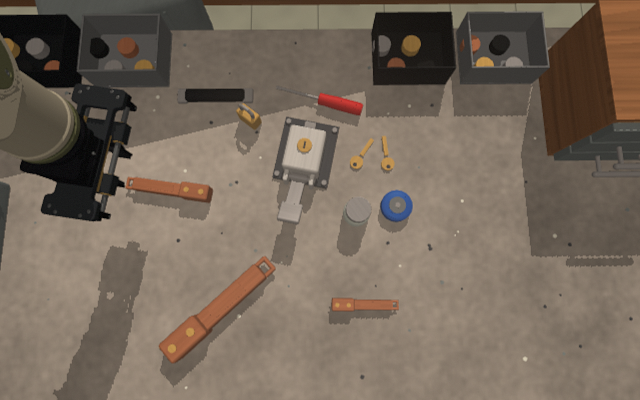

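View pics/s4.png

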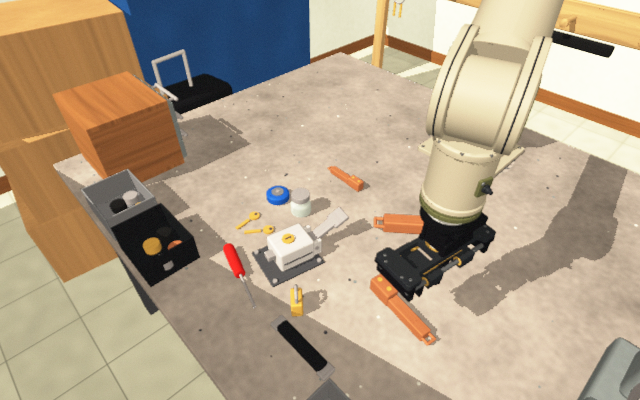

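The latch lies free in the top view at (127–212,180–200). I'll measure its gap to the lever, and the lever pose.

```bash
python3 - <<'E'
from h import *
c=load('top4' if 0 else 't4'); W=world(c); z=W[...,2]; V,U=np.indices(z.shape)
m=(z>.03)&(z<.042)&(U>175)&(U<220)&(V>175)&(V<210); P=W[m]
print('tall',cv2.minAreaRect(P[:,:2].astype(np.float32)),np.median(P[:,2]),P.min(0))
L=W[(z>.045)&(U>275)&(U<306)&(V>180)&(V<225)]
# fit pad plane
L=L[np.isfinite(L).all(1)&(L[:,2]>.058)&(L[:,0]<.575)]
A=np.c_[L[:,:2],np.ones(len(L))]; k=np.linalg.lstsq(A,L[:,2],rcond=None)[0]
print('plane slope',np.hypot(*k[:2]),'rad',np.arctan(np.hypot(*k[:2])),'yaw of downhill',np.degrees(np.arctan2(-k[1],-k[0])),len(L),L.min(0),L.max(0))
print('padrect',cv2.minAreaRect(L[L[:,0]<.56][:,:2].astype(np.float32)))
reg=(U>270)&(U<340)&(V>110)&(V<190)
P=W[(z>0.055)&(z<0.07)&reg]; print('block',np.median(P[:,2]),cv2.minAreaRect(P[:,:2].astype(np.float32)))
for y in (-11.7,-12.2): 
  a=np.radians(y); print(np.array([.6659,-.0556])-0.13*np.array([np.cos(a),np.sin(a)]),np.array([.6659,-.0556])-0.121*np.array([np.cos(a),np.sin(a)]))
E
```

```text
tall ((0.5939661860466003, 0.152690589427948), (0.05474524945020676, 0.030143510550260544), 81.31487274169922) 0.03585747313794813 [0.57636817 0.12466451 0.03010206]
plane slope 0.380909973940984 rad 0.36394192332973146 yaw of downhill -13.791960724399237 485 [ 0.52433478 -0.05170998  0.05803557] [ 0.57381078 -0.00737906  0.07741125]
padrect ((0.5449863076210022, -0.029679572209715843), (0.03979067504405975, 0.03542743995785713), 77.86392211914062)
block 0.06220473360088932 ((0.6663334965705872, -0.05551991984248161), (0.07003426551818848, 0.08581417053937912), 77.89202880859375)
[ 0.53860103 -0.02923765] [ 0.54741404 -0.03106274]
[ 0.53883593 -0.02812778] [ 0.54763268 -0.0300297 ]
```

The tall end is at y ≥ 0.125 and the lever edge at y ≈ -0.007, so the gap is about 130 mm. Next: move over the pad with the fingers shut.

```bash
python3 - <<'E'
from h import *
a=np.radians(-12.1); p=np.array([.6661,-.0556])-0.128*np.array([np.cos(a),np.sin(a)]); print(p)
print(delta([*p,.12],-12.1))
E
```

```text
[ 0.54094375 -0.02876882]
(array([-23.6, 279.3,  21.8]), array([0.33, 0.06, 2.9 ]))
```

Emit:
apply_moves:
  increments:
    - {"grip": 255,"xyz": [-5,56,0],"rotation": [0,0,1]}
    - {"grip": 255,"xyz": [-10,112,0],"rotation": [0,0,2]}
    - {"grip": 255,"xyz": [-15,168,5],"rotation": [0.2,0,2.9]}
    - {"grip": 255,"xyz": [-20,224,10],"rotation": [0.3,0,2.9]}
    - {"grip": 255,"xyz": [-23.6,279,15],"rotation": [0.3,0,2.9]}

```text
time: 6.68
ee_pos: [0.5395, -0.0301, 0.1255]
eef_rot: [0.994, -0.105, -0.001, 0.0]
ft_force: [1.3, -0.3, 0.4]
width: 0.0006
```

```bash
python3 - <<'E'
from h import *
s=r.read_state(); print(s['time'],s['ee_pos'],s['ft_force'],s['width'],s['joint_positions'])
print(delta([.5409,-.0288,.043],-12.1))
E
```

```text
6.675 [ 0.53947269 -0.03008844  0.12545148] [ 1.29550811 -0.31491169  0.41794015] 0.0006447382601757146 [-0.4720434   0.24831988  0.50748962  1.83703068 -0.13415849  1.09318433
 -0.12657228]
(array([ 1.4, -1.7, 82.4]), array([ 0.07,  0.16, -0.  ]))
```

Emit:
apply_moves:
  increments:
    - {"grip": 255,"xyz": [1.4,-1.7,25],"rotation": [0,0.1,0]}
    - {"grip": 255,"xyz": [1.4,-1.7,42],"rotation": [0,0.1,0]}
    - {"grip": 255,"xyz": [1.4,-1.7,54],"rotation": [0,0.1,0]}
    - {"grip": 255,"xyz": [1.4,-1.7,64],"rotation": [0,0.1,0]}
    - {"grip": 255,"xyz": [1.4,-1.7,72],"rotation": [0,0.1,0]}

```text
time: 7.3
ee_pos: [0.5408, -0.0279, 0.053]
eef_rot: [0.994, -0.105, -0.001, 0.0]
ft_force: [-3.2, 1.1, 6.7]
width: 0.0002
```

```bash
python3 - <<'E'
from h import *
s=r.read_state(); print(s['time'],s['ee_pos'],s['ft_force'],s['torque'])
print(delta([.5409,-.0288,.043],-12.1))
E
```

```text
7.3 [ 0.54084879 -0.02792272  0.05304686] [-3.21822555  1.1486723   6.74510381] [0.21154581 1.02779218 0.03464471]
(array([ 0.3,  0.8, 10. ]), array([0.06, 0.11, 0.07]))
```

Emit:
apply_moves:
  increments:
    - {"grip": 255,"xyz": [0,0,4],"rotation": [0,0.1,0]}
    - {"grip": 255,"xyz": [0,0,7],"rotation": [0,0.1,0]}
    - {"grip": 255,"xyz": [0,0,9],"rotation": [0,0.1,0]}
    - {"grip": 255,"xyz": [0,0,10],"rotation": [0,0.1,0]}
    - {"grip": 255,"xyz": [0,0,10],"rotation": [0,0.1,0]}

```text
time: 7.92
ee_pos: [0.5401, -0.0276, 0.0428]
eef_rot: [0.995, -0.104, -0.001, 0.001]
ft_force: [-6.6, 0.4, 7.6]
width: 0.0002
```

```bash
python3 - <<'E'
from h import *
s=r.read_state(); print(s['time'],s['ee_pos'],s['eef_rot'],s['ft_force'],s['torque'])
print(delta([.5409,-.0288,.043],-12.1))
c=grab('scene','s5'); grab('top','t5')
u,v=proj(c,[[.54,-.03,.035]])[0]; u,v=int(u),int(v); print(u,v)
cv2.imwrite('pics/s5c.png',cv2.resize(c['img'][v-60:v+60,u-80:u+80],None,fx=5,fy=5,interpolation=cv2.INTER_CUBIC))
E
```

```text
7.925 [ 0.54005273 -0.02755631  0.04284958] [ 9.94530102e-01 -1.04441884e-01 -1.20559947e-03  5.62208534e-04] [-6.63930548  0.44139274  7.57465974] [-0.18475771  1.5783988   0.02310534]
(array([ 1.1,  1. , -0.2]), array([0.08, 0.13, 0.11]))
338 223
```

View pics/s5c.png

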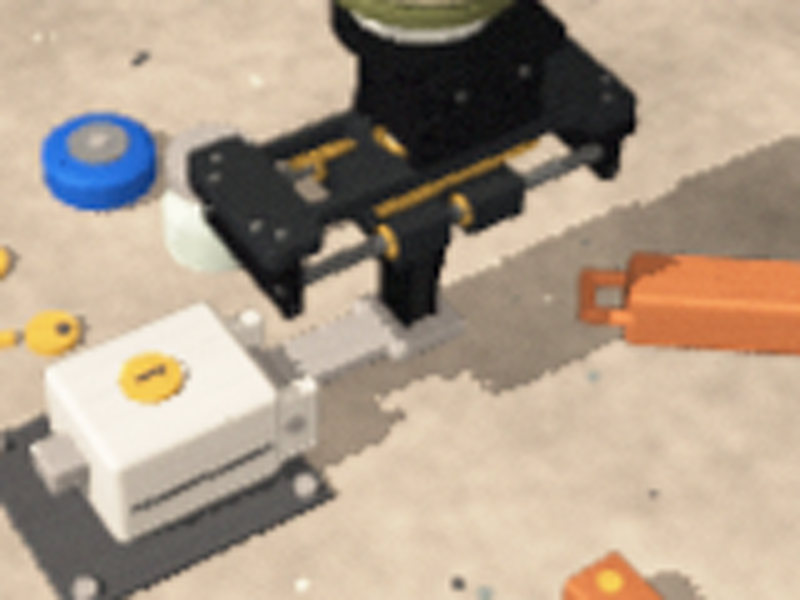

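View pics/t5.png

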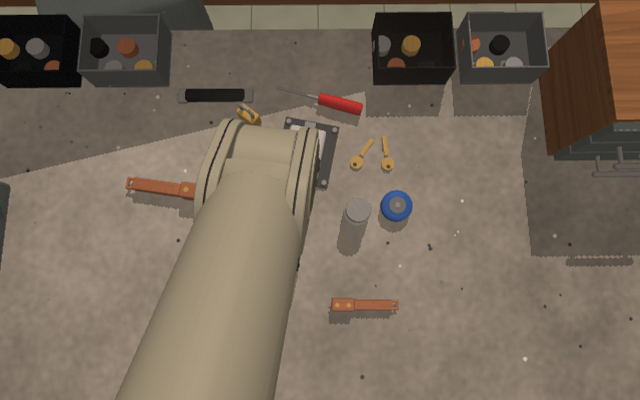

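The crop shows the shut fingertips on the pad at crop (405,315) and the lever lying about level. I'll check the angle by depth.

```bash
python3 - <<'E'
from h import *
a=np.radians(-12.1); R=np.array([[np.cos(a),np.sin(a)],[-np.sin(a),np.cos(a)]])
c=load('s5'); W=world(c).reshape(-1,3); W=W[np.isfinite(W).all(1)]
hx,hy=((W[:,:2]-[.6661,-.0556])@R.T).T; z=W[:,2]
m=(hx>-.148)&(hx<-.072)&(abs(hy)<.018)&(z>.02)&(z<.046)
for lo in np.arange(-.15,-.07,.01):
    k=m&(hx>lo)&(hx<=lo+.01)
    if k.sum(): print(round(lo,3),k.sum(),np.median(z[k]).round(4))
print(np.polyfit(hx[m],z[m],1))
# housing top reference
k=(abs(hx)<.03)&(abs(hy)<.025)&(z>.05)&(z<.08); print('top ref',np.median(z[k]))
s=r.read_state(); print(R@(s['ee_pos'][:2]-[.6661,-.0556]))
E
```

```text
-0.15 16 0.0348
-0.14 20 0.0357
-0.13 21 0.0358
-0.12 65 0.0356
-0.11 45 0.0345
-0.1 45 0.0352
-0.09 42 0.0346
-0.08 36 0.0349
[-0.04037732  0.03103729]
top ref 0.06297855584964006
[-0.12916668  0.00101449]
```

```bash
python3 - <<'E'
from h import *
for i in range(10): viewer.camera('top')
s=r.read_state(); print(s['time'],s['ee_pos'],s['ft_force'],abs(s['joint_vel']).max())
grab('wrist','w6'); c=grab('top','t6')
a=load('t4'); d=cv2.absdiff(a['img'],c['img']).max(2); 
for n,(u,v,w) in dict(jar=(357,210,14),wheel=(397,205,16),keys=(375,155,22),driver=(340,103,18),grip=(215,95,30),padlock=(248,112,10)).items(): print(n,(d[v-w//2:v+w//2,u-w:u+w]>40).mean())
E
```

```text
8.525 [ 0.54000312 -0.02753966  0.04289924] [-6.122484   -0.72676987  7.84813602] 0.0011336660122860174
jar 0.0
wheel 0.0
keys 0.0
driver 0.0
grip 0.0
padlock 0.0
```

The hold is steady: tip at 34.9 mm, 7.8 N, and nothing else has moved. Handing in.

```bash
python3 - <<'E'
from h import *
print(r.close_job())
E
```

```text
the job is handed in; nothing more can be done
None
```

I drew the middle-sized latch out from under the lever and left it lying on the bench. I then pressed the lever level with shut fingers and handed the job in while holding it there, at about 8.6 s.

**Latch:** the depth image put its tall end about 130 mm from the lever's nearest edge, let go and lying flat.

**Lever:**
- The fingertips were at 34.9 mm for a nominal pad top of 35 mm, pressing with 7.8 N against about 8 N expected at level.
- By depth, the pad top read 34.5–35.8 mm along the lever. A fitted slope of about 0.04 rad is within the noise of those readings.
- The height and force were unchanged over the last half second or so.

**Bystanders:** the jar, wheel, keys, driver, grip and padlock looked the same in the top view before and after the press. I did not run that comparison across the latch removal.

**What disagreed:**
- While going down for the grasp, the arm did not make the 6 mm shift along the bar that I asked for. The grasp held anyway.
- About 6 N of sideways friction stayed on the fingertips during the final hold.

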